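Lay out a milliner's bench around the hat blocks

TASK

Set up the milliner's bench around the three wooden hat blocks: put the pin tin in the centre on top of the round flat-topped block and stand the thread reel in the centre on top of the tin, lay the wooden clapper flat behind that same flat-topped block (straight towards the bench's far edge, centred behind the block, its length crosswise and parallel to the far edge, with a clear gap of about 25 mm), and stand the iron weight upright on the bench midway between the domed block and the oval block. Leave the hammer, the jar and the mug where they are, and let go of everything.

Things in the scene. Friction and masses are not known exactly. Their poses are not given: they have to be found in the camera images.
- flat_block: round pillbox hat block, plain wood, flat top, 110 mm across, 45 mm high, fixed to the bench; origin at the centre of its underside, on the bench. Its axes are parallel to the world's: +x points away from the robot to the bench's far edge ('behind'), y is crosswise
- dome_block: round hat block, plain wood, with a domed top, 100 mm across, 62 mm high, fixed to the bench; origin at the centre of its underside, z up. Its +x points at the oval block
- oval_block: oval flat-topped hat block, plain wood, 120 mm long (its x) by 84 mm wide (its y), 40 mm high, fixed to the bench about 200 mm (centre to centre) behind the domed block; origin at the centre of its underside
- pin_tin: closed low round tin of bare steel, 60 mm across (58 mm below the lid's rim), 24 mm high, 0.1 to 0.15 kg, loose; origin at the centre of its underside, z up; starts flat on the bench
- reel: reel of cream thread with pale wooden ends, a cylinder 32 mm across the ends (30 mm at the thread) and 44 mm high, about 35 g, loose, standing on end; origin at the centre of its underside, z up
- weight: dark iron pattern weight: a disc 50 mm across and 22 mm high with a plain upright round knob 18 mm across on its centre, 48 mm high in all, about 0.25 to 0.45 kg, loose; origin at the centre of the underside, z up. Take it by the knob
- clapper: pale hardwood pressing block (clapper), loose, about 0.16 kg: a base 42 mm (its x) by 110 mm (its y, its length) and 20 mm high, with a grip ridge 18 mm wide (x), 90 mm long (y) along the middle, up to 48 mm above the bench; origin at the centre of the underside. Take it by the ridge, closing along its x
- hammer: hammer with a wooden handle, 240 mm long, lying crosswise on the bench beyond the work, loose; a bystander, not to be moved; origin near its middle, underside
- jar: glass jar with a steel lid, 60 mm across, 70 mm high, loose, beyond the work; a bystander, not to be moved; origin at the centre of its underside
- mug: white ceramic mug, 76 mm across, 90 mm high, loose, beyond the work; a bystander, not to be moved; origin at the centre of its underside
There are look-alikes about, which are no part of the job. Of the things that look like the pin_tin, the middle-sized one is meant.

How it is judged:
By the outcome, as a careful person would: the job done as asked, in the order asked, and still so for the second after the job is handed in, with the robot touching nothing.
It also fails if it takes over 118 s, if anything falls off the work surface, if the arm or the gripper's body presses on something with over 40 N, if the wrist force passes 120 N, or if a joint passes its speed limit or range.

ROBOT

A 6-joint arm with a two-finger parallel gripper is mounted at the origin on the work surface. World frame = base frame: x ahead of the robot, y to its left, z up, the work surface at z = 0. Lengths are in mm, angles in rad, forces in N, time in s.
With the tool pointing down it reaches from about 400 to 925 mm from the base axis. Payload 12.5 kg.
Tool frame: the origin (TCP) lies midway between the tips of the shut fingers; the grasp point (between the pads) lies 19 mm behind it; z points along the fingers, y is the line along which they close (so a half turn about z gives the same grasp; the last joint's range is limited). The gripper opens to 95 mm and grips with 3 to 60 N. Pads are 20 mm wide; open, the fingers measure 119 mm over their backs; the gripper's body (75 mm by 180 mm) begins 59 mm behind the grasp point.
Start: joints at [1.026, 0.491, 1.559, -0, 1.092, -0.106], TCP at [265.52, 565.814, 214.661] pointing down, gripper open.
Joint ranges: [-3.1, 3.1], [-0.84, 2.19], [0.05, 2.79], [-1.13, 4.28], [0.06, 2.93], [-2.69, 2.69]. Speed limits (rad/s): [2.22, 2.22, 2.79, 3.14, 3.14, 3.14].

INTERFACE

Orientations are given as [roll, pitch, yaw] about the fixed x, y, z axes, in that order (R = Rz(yaw) Ry(pitch) Rx(roll)).
In Python, from cell import state, read_camera, camera_info, env gives the robot as it stands.
- The arm moves only by the tool move_arm, never from a script. Its argument "commands" is a list of rows, each a list of 3 entries, a list of its own where there are three numbers: the shift along the world's x, y, z in cm, then the turn, a rotation vector about the world's x, y, z in degrees, then the opening, from 0 (shut) to 1 (fully open). A call has 1 to 10 rows; each row shifts and turns the commanded pose from where the row before left it; what a row does not reach is not made up. A row lasts 1/10 s, in which the tool goes at most 50 mm and 8.59 degrees, less where a joint would pass 70% of its speed; a pose out of reach is approached as far as the arm can. A call with a gripper value outside its range is refused whole. The fingers move at their own pace and stop on an object; the grip force is fixed at half the most. Time passes only in rows, so rows that do not move let the fingers close. It gives the time, the measured TCP pose, the force, the opening and the grip force at its end, in the units of the state.
- state(): the state, without advancing time (a new reading comes with each control period).
- read_camera(name): name is "side" or "top" or "wrist"; returns the picture (420x560x3 uint8, blue, green, red); there is no depth.
- camera_info(name): a dict with "K" (3x3 intrinsics, pixels), "k1" (the pictures are not rectified: a ray, as slopes to the right and down, at radius r is drawn at 1 + k1 r^2 times it, then the intrinsics apply), "cam_to_world" (4x4, takes a point from camera to world coordinates). Camera axes: x right, y down, z forward; pixel columns grow to the right and rows downward; lengths in mm; the calibration is good to about 2 mm. A picture is of the moment at which its call begins: read the wrist's pose just before it. camera_info takes no time and is no camera call; for the wrist camera it gives the pose at the moment of the call.
- env.job_done(): hands the job in; it is judged then, once.
The state is a dict: "t": time; "joints": joint angles; "qvel": joint speeds; "tau": joint torques, N m; "eef_pos": TCP position; "tcp_rot": TCP orientation; "ft_force": force on the tool from outside, world axes, zero at the start; "moment": the same for the moment, N m; "opening": opening from 0.0 (shut) to 1.0 (fully open); "grip_force": force on a finger pad.
Only numpy, scipy, OpenCV 4.12 (cv2) and the standard library are available. Lean on these libraries where they do the work, as an engineer would, in place of code of your own. Each camera call takes 0.05 s, during which the arm holds its last target. There are 200 camera calls.

## Working session

There is one attempt and no reset: what is moved stays moved. The work goes in short steps, Python scripts to look and compute and a tool call to move; the robot and the scene stay as the last step left them, time stands still between calls to the robot, and variables do not carry over. Pictures are saved under pics/ and viewed, at most 14 in all, crops included, and the job is handed in when it is done.

Besides the shell and the picture viewer there is one more tool, called after "Call:" as name(argument=value, ...) on one line, values as JSON. move_arm: Moves the arm, as the interface text tells. Its arguments: {"type":"object","properties":{"commands":{"type":"array"}},"required":["commands"]}

```bash
mkdir -p pics; cat > h.py <<'E'
import numpy as np, cv2
from cell import state, read_camera, camera_info, env
def ray(ci,u,v):
    K=np.array(ci["K"]);T=np.array(ci["cam_to_world"]);k=ci["k1"]
    d=np.array([(u-K[0,2])/K[0,0],(v-K[1,2])/K[1,1]]);p=d.copy()
    for _ in range(30): p=d/(1+k*(p@p))
    return T[:3,3],T[:3,:3]@np.array([p[0],p[1],1.])
def at(ci,u,v,z):
    o,d=ray(ci,u,v);return (o+d*(z-o[2])/d[2])[:2].round(1)
def px(ci,P):
    K=np.array(ci["K"]);T=np.array(ci["cam_to_world"])
    q=T[:3,:3].T@(np.array(P,float)-T[:3,3]);s=q[:2]/q[2];s=s*(1+ci["k1"]*(s@s))
    return np.array([K[0,0]*s[0]+K[0,2],K[1,1]*s[1]+K[1,2]])
E
python3 - <<'E'
from h import *
for n in("top","side","wrist"):
    ci=camera_info(n);cv2.imwrite(f"pics/{n}0.png",read_camera(n));T=np.array(ci["cam_to_world"]);print(n,T.round(2).tolist(),ci["k1"],ci["K"][0][0])
print(state())
E
```

```text
top [[0.0, -1.0, 0.08, 539.05], [-1.0, -0.0, -0.01, -29.34], [0.01, -0.08, -1.0, 960.55], [0.0, 0.0, 0.0, 1.0]] -0.02267251260618466 391.0495197469662
side [[0.9, -0.3, 0.32, 289.36], [-0.44, -0.6, 0.67, -698.65], [-0.0, -0.74, -0.67, 695.16], [0.0, 0.0, 0.0, 1.0]] -0.013710908985053805 388.8964583746718
wrist [[0.43, 0.87, 0.26, 190.86], [0.91, -0.41, -0.12, 600.61], [-0.0, 0.29, -0.96, 383.68], [0.0, 0.0, 0.0, 1.0]] -0.06734015510337349 311.7179956097831
{'t': 0.15, 'joints': array([ 1.02638182e+00,  4.91376353e-01,  1.55930880e+00, -3.95827044e-06,
        1.09168525e+00, -1.05609414e-01]), 'qvel': array([-0.00018898, -0.00124487, -0.00236736,  0.00072341, -0.00212196,
       -0.00075592]), 'tau': array([ 1.45903057e-03, -6.12895417e+01, -2.58276844e+01,  6.92532258e-02,
        4.72985557e-02, -3.91434605e-05]), 'eef_pos': array([265.43159642, 565.64505656, 214.22401097]), 'tcp_rot': array([-3.14081887e+00, -7.84929896e-05,  2.70278936e+00]), 'ft_force': array([ 0.37798374, -0.19737159,  1.15691991]), 'moment': array([-0.07274564,  0.02129355, -0.01766993]), 'grip_force': 0.0, 'opening': 1.0007966944136955}
```

View pics/top0.png

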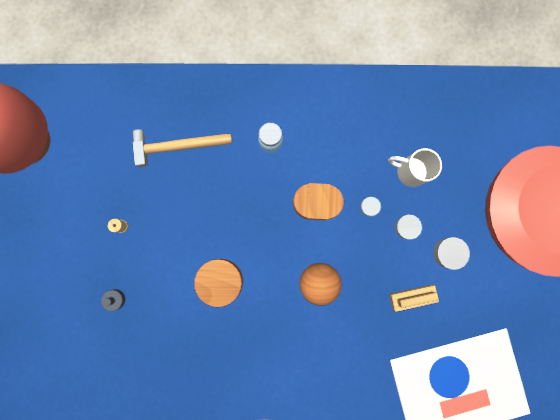

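View pics/side0.png

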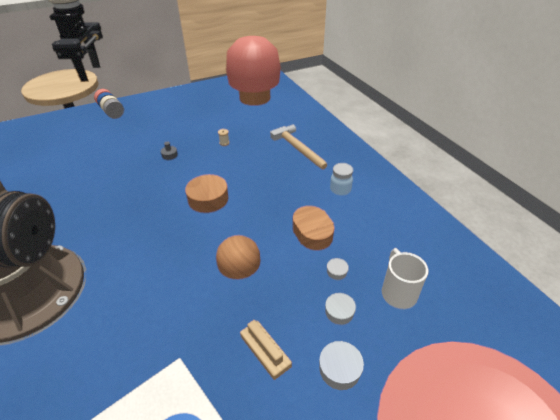

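Top view, candidates for the tin are the steel discs at (371,206) small, (409,227) middle and (453,253) large; the jar lid at (270,133) is no candidate. I choose (409,227). The others are the reel (117,226), weight (112,300), clapper (415,298), flat block (218,283), dome (321,284) and oval (319,201). In the side view the tins are at (338,268), (340,307) and (341,364).

```bash
python3 - <<'E'
from h import *
im=cv2.imread("pics/top0.png");ci=camera_info("top")
cv2.imwrite("pics/crop.png",cv2.resize(im[180:330,340:490],None,fx=4,fy=4,interpolation=cv2.INTER_CUBIC))
hsv=cv2.cvtColor(im,cv2.COLOR_BGR2HSV)
m=~((hsv[...,0]>95)&(hsv[...,0]<130)&(hsv[...,1]>120))
m=m.astype(np.uint8)
n,l,s,c=cv2.connectedComponentsWithStats(m)
H=dict(flat=(218,283,45),dome=(321,284,20),oval=(319,201,40),tin=(409,227,22),tinS=(371,206,18),tinL=(453,253,25),reel=(117,226,30),weight=(112,300,20),clap=(415,298,25))
for k,(u,v,z) in H.items():
    i=l[v,u]; cnt=np.argwhere(l==i)[:,::-1].astype(np.float32)
    r=cv2.minAreaRect(cnt); x,y,w,h,a=s[i]
    pts=cv2.boxPoints(r); W=np.array([at(ci,*p,z) for p in pts],np.float32)
    rw=cv2.minAreaRect(W)
    print(k,i,a,c[i].round(1),(x,y,w,h),at(ci,*c[i],z),"rect",np.round(rw[0],1),np.round(rw[1],1),round(rw[2],1))
E
```

```text
flat 12 1889 [218.1 282.3] (np.int32(194), np.int32(259), np.int32(49), np.int32(48)) [454.2 105.9] rect [454.1 106.4] [107.7 112.3] 0.1
dome 13 1452 [320.  283.8] (np.int32(299), np.int32(263), np.int32(43), np.int32(43)) [ 448.6 -132.9] rect [ 448.3 -133. ] [100.7  99.2] 89.9
oval 7 1600 [317.9 201.2] (np.int32(293), np.int32(183), np.int32(51), np.int32(38)) [ 644.3 -126.8] rect [ 643.7 -127.5] [ 88.4 119.6] 0.1
tin 9 549 [408.2 226.7] (np.int32(395), np.int32(214), np.int32(27), np.int32(26)) [ 585.  -347.2] rect [ 585.5 -346.9] [60.6 65. ] 0.0
tinS 8 326 [370.3 206. ] (np.int32(360), np.int32(197), np.int32(21), np.int32(19)) [ 635.3 -256.9] rect [ 635.4 -256.3] [44.1 49.8] 0.1
tinL 11 968 [451.3 252.9] (np.int32(433), np.int32(237), np.int32(37), np.int32(33)) [ 521.8 -449.4] rect [ 521.8 -448.9] [90.1 76.8] 89.8
reel 10 258 [117.2 225.3] (np.int32(107), np.int32(218), np.int32(22), np.int32(15)) [586.5 349.9] rect [587.3 349.2] [33.3 51.2] 0.1
weight 15 396 [112.8 299.7] (np.int32(102), np.int32(289), np.int32(23), np.int32(22)) [410.7 358.4] rect [411.2 358. ] [49.1 53.8] 0.1
clap 14 914 [413.7 297.7] (np.int32(389), np.int32(285), np.int32(50), np.int32(27)) [ 415.8 -355.3] rect [ 416.1 -355.8] [ 45.6 115. ] 11.9
```

View pics/crop.png

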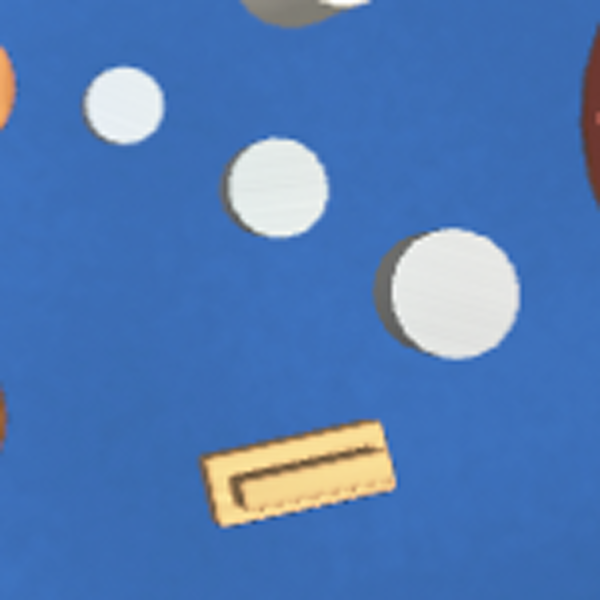

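The crop shows three plain tins. The middle-sized one is at crop (278,188), which is top pixel (409.5,227). Now I go above it.

Call:
move_arm(commands=[[[1.6,-4.5,0],[0,0,1.25],1],[[1.6,-4.5,0],[0,0,1.25],1],[[1.6,-4.5,0],[0,0,1.25],1],[[1.6,-4.5,0],[0,0,1.25],1],[[1.6,-4.5,0],[0,0,1.25],1],[[1.6,-4.5,0],[0,0,1.25],1],[[1.6,-4.5,0],[0,0,1.25],1],[[1.6,-4.5,0],[0,0,1.25],1],[[1.6,-4.5,0],[0,0,1.25],1],[[1.6,-4.5,0],[0,0,1.25],1]])

```text
t: 1.15
eef_pos: [425.8, 113.9, 214.7]
tcp_rot: [3.141, 0.0, 2.922]
ft_force: [1.4, 0.7, -0.1]
opening: 1.001
grip_force: 0.0
```

Call:
move_arm(commands=[[[1.6,-4.5,-0.8],[0,0,1.25],1],[[1.6,-4.5,-0.8],[0,0,1.25],1],[[1.6,-4.5,-0.8],[0,0,1.25],1],[[1.6,-4.5,-0.8],[0,0,1.25],1],[[1.6,-4.5,-0.8],[0,0,1.25],1],[[1.6,-4.5,-0.8],[0,0,1.25],1],[[1.6,-4.5,-0.8],[0,0,1.25],1],[[1.6,-4.5,-0.8],[0,0,1.25],1],[[1.6,-4.5,-0.8],[0,0,1.25],1],[[1.6,-4.5,-0.8],[0,0,1.25],1]])

```text
t: 2.15
eef_pos: [585.8, -336.1, 134.0]
tcp_rot: [3.141, -0.0, 3.14]
ft_force: [0.4, 0.2, 0.1]
opening: 1.002
grip_force: 0.0
```

Call:
move_arm(commands=[[[0,0,0],[0,0,0],1],[[0,0,0],[0,0,0],1],[[0,0,0],[0,0,0],1]])

```text
t: 2.45
eef_pos: [585.2, -333.2, 134.6]
tcp_rot: [3.141, -0.001, 3.139]
ft_force: [0.2, 0.6, 0.3]
opening: 1.002
grip_force: 0.0
```

```bash
cat >> h.py <<'E'
def blobs(name,z,save=None,amin=400,S=120):
    ci=camera_info(name);im=read_camera(name)
    if save: cv2.imwrite(save,im)
    hsv=cv2.cvtColor(im,cv2.COLOR_BGR2HSV)
    m=(~((hsv[...,0]>95)&(hsv[...,0]<130)&(hsv[...,1]>S))).astype(np.uint8)
    m=cv2.morphologyEx(m,cv2.MORPH_OPEN,np.ones((3,3)))
    n,l,s,c=cv2.connectedComponentsWithStats(m)
    for i in range(1,n):
        if s[i,4]>amin:
            cs,_=cv2.findContours((l==i).astype(np.uint8),0,cv2.CHAIN_APPROX_NONE);q=max(cs,key=len)[:,0]
            W=np.array([at(ci,*p,z) for p in q],np.float32);(cc,r)=cv2.minEnclosingCircle(W);rr=cv2.minAreaRect(W)
            print(s[i],c[i].round(1),"circ",np.round(cc,1),round(r,1),"rect",np.round(rr[0],1),np.round(rr[1],1),round(rr[2],1))
    return im,ci
E
python3 - <<'E'
from h import *
s=state();print(s["t"],s["eef_pos"],s["tcp_rot"])
blobs("wrist",24,"pics/w1.png")
E
```

```text
2.45 [ 585.21183266 -333.17209163  134.63718068] [ 3.14092041e+00 -5.65763885e-04  3.13940262e+00]
[ 183    0  140   53 5423] [247.4  20.3] circ [ 417.6 -358.7] 56.7 rect [ 430.1 -358.9] [112.4  39.8] 89.3
[  449     0   111   117 11191] [507.8  57.9] circ [ 449.1 -136.2] 58.7 rect [ 452.2 -142.6] [ 97.  103.2] 9.8
[ 108   95   94   91 6674] [153.8 139.8] circ [ 521.5 -449.7] 43.4 rect [ 523.  -449.8] [85.1 79.4] 83.5
[    0   134   560   286 88716] [269.3 328.7] circ [ 802.3 -342.4] 387.6 rect [ 696.8 -342.4] [370.5 758.5] 0.0
[ 238  175   64   65 3277] [269.3 207.1] circ [ 584.1 -347.7] 31.8 rect [ 584.4 -347.6] [59.4 62.4] 90.0
```

View pics/w1.png

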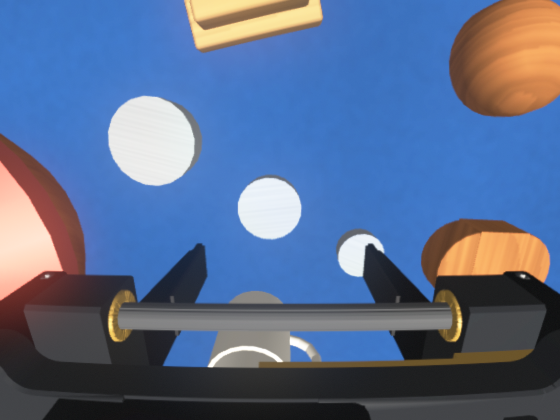

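The wrist view shows the middle tin at (269,207), at x 584.4, y −347.6, with clearance for both fingers. I go down on it and close.

Call:
move_arm(commands=[[[-0.05,-1.43,-2],[0,0,0],1],[[0,0,-3],[0,0,0],1],[[0,0,-3],[0,0,0],1],[[0,0,-2.5],[0,0,0],1],[[0,0,-1.5],[0,0,0],1],[[0,0,-1.1],[0,0,0],1],[[0,0,0],[0,0,0],1]])

```text
t: 3.2
eef_pos: [584.9, -347.8, 3.1]
tcp_rot: [3.141, -0.001, 3.14]
ft_force: [1.0, 0.1, -0.5]
opening: 1.002
grip_force: 0.0
```

Call:
move_arm(commands=[[[0,0,0],[0,0,0],0.5],[[0,0,0],[0,0,0],0.5],[[0,0,0],[0,0,0],0.5],[[0,0,0],[0,0,0],0.5],[[0,0,0],[0,0,0],0.5],[[0,0,0],[0,0,0],0.5],[[0,0,0],[0,0,0],0.5],[[0,0,0],[0,0,0],0.5]])

```text
t: 4.0
eef_pos: [585.1, -348.5, 4.0]
tcp_rot: [-3.142, 0.0, 3.139]
ft_force: [-1.0, 0.5, 4.9]
opening: 0.621
grip_force: 30.0
```

Call:
move_arm(commands=[[[0,0,2],[0,0,0],0.5],[[0,0,4],[0,0,0],0.5],[[0,0,4],[0,0,0],0.5],[[-1.0,2.8,4],[0,0,0],0.5],[[-1.3,3.7,0.5],[0,0,0],0.5],[[-1.5,4.3,0],[0,0,0],0.5],[[-1.5,4.3,0],[0,0,0],0.5],[[-1.5,4.3,0],[0,0,0],0.5],[[-1.5,4.3,0],[0,0,0],0.5],[[-1.5,4.3,0],[0,0,0],0.5]])

```text
t: 5.0
eef_pos: [486.1, -67.0, 148.5]
tcp_rot: [3.142, -0.0, 3.139]
ft_force: [0.6, 0.8, -1.3]
opening: 0.623
grip_force: 30.0
```

Call:
move_arm(commands=[[[-1.5,4.3,0],[0,0,0],0.5],[[-1.2,3.0,0],[0,0,0],0.5],[[-0.6,1.8,0],[0,0,0],0.5],[[0,0,0],[0,0,0],0.5],[[0,0,0],[0,0,0],0.5]])

```text
t: 5.5
eef_pos: [454.3, 22.4, 148.7]
tcp_rot: [-3.142, 0.0, 3.14]
ft_force: [-0.2, -0.2, -1.8]
opening: 0.623
grip_force: 30.0
```

```bash
cat >> h.py <<'E'
from scipy.optimize import least_squares
def rim(im,ci,seed,z,R,S=120,far=0.0):
    """fit a circle of known radius to the part of a blob's outline facing away from the camera"""
    hsv=cv2.cvtColor(im,cv2.COLOR_BGR2HSV)
    m=(~((hsv[...,0]>95)&(hsv[...,0]<130)&(hsv[...,1]>S))).astype(np.uint8)
    n,l,s,c=cv2.connectedComponentsWithStats(m);i=l[int(seed[1]),int(seed[0])]
    cs,_=cv2.findContours((l==i).astype(np.uint8),0,cv2.CHAIN_APPROX_NONE);q=max(cs,key=len)[:,0]
    ok=(q[:,0]>1)&(q[:,0]<558)&(q[:,1]>1)&(q[:,1]<418);q=q[ok]
    W=np.array([at(ci,*p,z) for p in q]);o=np.array(ci["cam_to_world"])[:2,3];c0=at(ci,*seed,z)
    for _ in range(4):
        d=c0-o;d=d/np.linalg.norm(d);r=W-c0;sel=(r@d>far*R)&(abs(np.hypot(*r.T)-R)<12)
        f=least_squares(lambda p:np.hypot(*(W[sel]-p).T)-R-0.4*0,c0,loss="soft_l1");c0=f.x
    g=least_squares(lambda p:np.hypot(*(W[sel]-p[:2]).T)-p[2],[*c0,R],loss="soft_l1").x
    return c0.round(2),g.round(2),sel.sum()
E
python3 - <<'E'
from h import *
s=state();print(s["t"],s["eef_pos"],s["tcp_rot"],s["grip_force"])
im,ci=blobs("wrist",45,"pics/w2.png")
t=cv2.imread("pics/top0.png");c=camera_info("top")
print("top flat",rim(t,c,(218,283),45,55),"oval?", "tin",rim(t,c,(409,227),24,30),"dome z20",rim(t,c,(321,284),20,50))
for k in(tuple(px(ci,(454,106,45))),):print(k,rim(im,ci,k,45,55))
E
```

```text
5.5 [454.31070473  22.42782533 148.67208437] [-3.14150564e+00  3.72560887e-04  3.14020000e+00] 29.999678134918213
[  76  147  111  102 8760] [131.  197.4] circ [ 442.3 -120.7] 54.2 rect [ 443.3 -120.3] [ 92.1 107.9] 32.6
[    0   146   560   274 89739] [294.4 325.4] circ [742.2  13.2] 370.2 rect [569.   12.9] [346.3 740.4] 0.1
top flat (array([454.26, 106.93]), array([453.75, 107.68,  54.29]), np.int64(68)) oval? tin (array([ 585.49, -348.42]), array([ 585.6 , -349.05,   29.49]), np.int64(35)) dome z20 (array([ 448.84, -133.26]), array([ 448.39, -133.78,   49.46]), np.int64(60))
(np.float64(375.6588332930643), np.float64(210.3375854364942)) (array([453.77, 107.32]), array([453.83, 107.43,  54.9 ]), np.int64(150))
```

View pics/w2.png

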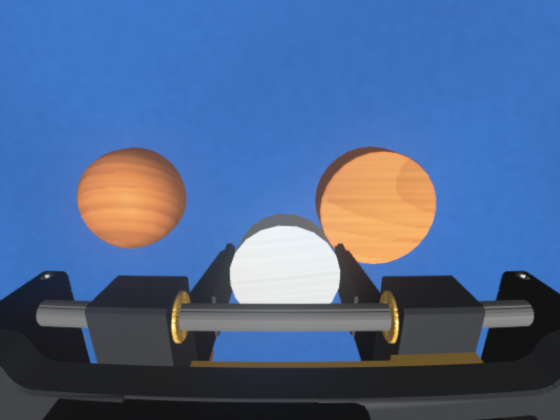

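```bash
python3 - <<'E'
from h import *
im=cv2.imread("pics/w2.png");ci=camera_info("wrist");print(state()["eef_pos"])
g=(im.min(2)>175).astype(np.uint8);n,l,s,c=cv2.connectedComponentsWithStats(g);i=l[260,285]
q=max(cv2.findContours((l==i).astype(np.uint8),0,cv2.CHAIN_APPROX_NONE)[0],key=len)[:,0];q=q[q[:,1]<290]
W=np.array([at(ci,*p,168.7) for p in q])
print(s[i],least_squares(lambda p:np.hypot(*(W-p[:2]).T)-p[2],[454,22,30],loss="soft_l1").x, least_squares(lambda p:np.hypot(*(W-p[:2]).T)-30,[454,22],loss="soft_l1").x)
E
```

```text
[454.44889657  21.98600136 148.62490718]
[ 230  226  110   78 7235] [454.3798123   21.70780912  29.35144715] [455.16699158  21.70800426]
```

The tin sits centred in the grip, at (285,265). The flat block, at (378,208), is at x 453.8, y 107.3.

Call:
move_arm(commands=[[[-0.02,2.0,0],[0,0,0],0.5],[[-0.02,3.5,0],[0,0,0],0.5],[[-0.02,2.0,-1],[0,0,0],0.5],[[0,1.02,-2.5],[0,0,0],0.5],[[0,0,-3],[0,0,0],0.5],[[0,0,-1.7],[0,0,0],0.5],[[0,0,-1],[0,0,0],0.5],[[0,0,-0.5],[0,0,0],0.5],[[0,0,-0.2],[0,0,0],0.5],[[0,0,0],[0,0,0],0.5]])

```text
t: 6.55
eef_pos: [453.8, 107.5, 50.0]
tcp_rot: [3.141, 0.001, 3.139]
ft_force: [0.3, 0.2, -0.6]
opening: 0.621
grip_force: 30.0
```

```bash
python3 -c "
from h import *
s=state();print(s['eef_pos'],s['ft_force'],s['tcp_rot'])"
```

```text
[453.79443786 107.46845803  50.00447409] [ 0.29483162  0.22305843 -0.60282152] [3.14147007e+00 6.72927630e-04 3.13874065e+00]
```

Call:
move_arm(commands=[[[0,0,-0.1],[0,0,0],0.5],[[0,0,0],[0,0,0],0.5],[[0,0,0],[0,0,0],0.66],[[0,0,0],[0,0,0],0.7],[[0,0,0],[0,0,0],0.8],[[0,0,0],[0,0,0],1],[[0,0,0],[0,0,0],1],[[0,0,0],[0,0,0],1],[[0,0,0],[0,0,0],1]])

```text
t: 7.45
eef_pos: [453.4, 107.7, 48.6]
tcp_rot: [3.141, -0.0, 3.139]
ft_force: [0.7, 0.8, 0.2]
opening: 0.991
grip_force: 0.0
```

Call:
move_arm(commands=[[[0,0,2],[0,0,0],1],[[0,0,4],[0,0,0],1],[[0,2.0,4],[0,0,0],1],[[1.5,3,0],[0,0,0],1],[[1.5,3,0],[0,0,0],1],[[1.5,3,0],[0,0,0],1],[[1.5,3,0],[0,0,0],1],[[1.5,3,0],[0,0,0],1],[[1.5,3,0],[0,0,0],1],[[0.7,1,0],[0,0,0],1]])

```text
t: 8.45
eef_pos: [551.0, 320.0, 148.3]
tcp_rot: [3.141, 0.0, 3.141]
ft_force: [-0.2, -1.7, 0.1]
opening: 0.999
grip_force: 0.0
```

Call:
move_arm(commands=[[[2,1,0],[0,0,0],1],[[1,0.6,0],[0,0,0],1],[[0,0,0],[0,0,0],1],[[0,0,0],[0,0,0],1]])

```text
t: 8.85
eef_pos: [579.9, 333.0, 148.3]
tcp_rot: [-3.141, -0.001, 3.139]
ft_force: [0.4, -0.8, 0.1]
opening: 1.0
grip_force: 0.0
```

```bash
python3 - <<'E'
from h import *
s=state();print(s["t"],s["eef_pos"],s["tcp_rot"])
im,ci=blobs("wrist",44,"pics/w3.png")
E
```

```text
8.85 [579.85587387 333.00814365 148.29199847] [-3.14113573e+00 -9.69152447e-04  3.13889364e+00]
[ 290    0   58   50 2413] [317.8  21.7] circ [420.6 360.2] 23.8 rect [425.6 360.1] [36.3 45.3] 0.5
[    0     5   110   132 12142] [48.7 73.5] circ [457.3 123.8] 62.6 rect [459.5 134.8] [102.4 109.4] 78.9
[ 288  192   36   44 1279] [304.6 214. ] circ [582.9 351.7] 21.6 rect [583.  352.1] [32.5 41.5] 90.0
[    0   246   560   174 69093] [281.8 352.8] circ [867.8 323.2] 370.5 rect [741.6 323.1] [252.6 740.9] 0.1
```

View pics/w3.png

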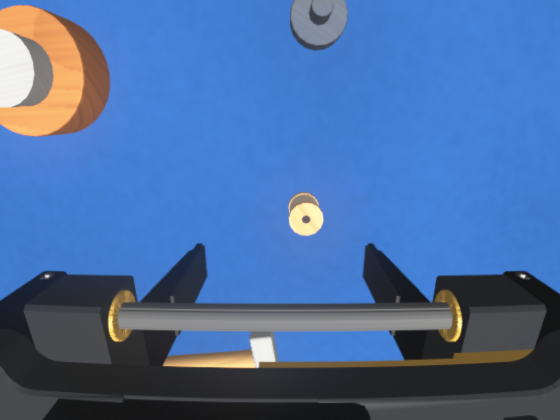

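The wrist view shows the reel's top at (306,219), the weight at (320,15), and the tin on the flat block.

```bash
python3 - <<'E'
from h import *
im=cv2.imread("pics/w3.png");ci=camera_info("wrist")
print(at(ci,306,219,44),rim(im,ci,(306,219),44,16),"knob",at(ci,322,8,48))
print(state()["eef_pos"])
E
```

```text
[587.9 352.6] (array([588.2 , 352.28]), array([587.97, 352.23,  16.18]), np.int64(48)) knob [414.4 362.3]
[579.75785638 332.98570849 148.48110138]
```

Call:
move_arm(commands=[[[0.82,1.93,-1],[0,0,0],1],[[0,0,-3],[0,0,0],1],[[0,0,-4],[0,0,0],0.7],[[0,0,-3],[0,0,0],0.6],[[0,0,-2],[0,0,0],0.6],[[0,0,-1.2],[0,0,0],0.6],[[0,0,0],[0,0,0],0.5],[[0,0,0],[0,0,0],0.4]])

```text
t: 9.7
eef_pos: [588.9, 353.0, 7.6]
tcp_rot: [3.141, 0.001, 3.139]
ft_force: [0.1, -0.3, -0.1]
opening: 0.552
grip_force: 0.0
```

Call:
move_arm(commands=[[[0,0,0],[0,0,0],0.2],[[0,0,0],[0,0,0],0.2],[[0,0,0],[0,0,0],0.2],[[0,0,0],[0,0,0],0.2],[[0,0,0],[0,0,0],0.2]])

```text
t: 10.2
eef_pos: [589.0, 353.2, 7.5]
tcp_rot: [3.141, 0.001, 3.139]
ft_force: [-0.7, -0.4, 6.1]
opening: 0.322
grip_force: 30.0
```

Call:
move_arm(commands=[[[0,0,2],[0,0,0],0.2],[[0,0,4],[0,0,0],0.2],[[0,0,4],[0,0,0],0.2],[[-1.5,-2,4],[0,0,0],0.2],[[-3,-3.8,0],[0,0,0],0.2],[[-3,-3.8,0],[0,0,0],0.2],[[-3,-3.8,0],[0,0,0],0.2],[[-2,-2.4,0],[0,0,0],0.2],[[-1,-1.5,0],[0,0,0],0.2],[[0,0,0],[0,0,0],0.2]])

```text
t: 11.2
eef_pos: [452.5, 178.8, 147.0]
tcp_rot: [-3.141, -0.0, 3.138]
ft_force: [-0.0, 0.2, -0.1]
opening: 0.325
grip_force: 30.0
```

Call:
move_arm(commands=[[[0,0,0],[0,0,0],0.2],[[0,0,0],[0,0,0],0.2],[[0,0,0],[0,0,0],0.2]])

```text
t: 11.5
eef_pos: [454.1, 180.7, 146.5]
tcp_rot: [3.141, 0.0, 3.14]
ft_force: [-0.0, -0.0, -1.1]
opening: 0.32
grip_force: 30.0
```

```bash
python3 - <<'E'
from h import *
s=state();print(s["t"],s["eef_pos"],s["tcp_rot"],s["opening"],s["grip_force"])
ci=camera_info("wrist");im=read_camera("wrist");cv2.imwrite("pics/w4.png",im)
k=px(ci,(454,107.3,69)).astype(int);print(k,px(ci,(454,107.3,45)))
g=(im.min(2)>150).astype(np.uint8);n,l,s,c=cv2.connectedComponentsWithStats(g);i=l[k[1],k[0]]
q=max(cv2.findContours((l==i).astype(np.uint8),0,cv2.CHAIN_APPROX_NONE)[0],key=len)[:,0]
W=np.array([at(ci,*p,69) for p in q])
print(s[i],least_squares(lambda p:np.hypot(*(W-p[:2]).T)-p[2],[454,107,30],loss="soft_l1").x)
print("block",rim(im,ci,tuple(px(ci,(454,107.3,45))),45,55))
E
```

```text
11.5 [454.08513526 180.67084566 146.47505208] [3.14145338e+00 7.60126607e-05 3.13984366e+00] 0.3203001689445894 29.996768161654472
[197 219] [204.46221113 211.6403164 ]
[ 163  185   71   68 3822] [453.83094999 107.63543331  29.82279411]
block (array([454.39, 109.96]), array([453.77, 111.  ,  56.  ]), np.int64(192))
```

View pics/w4.png

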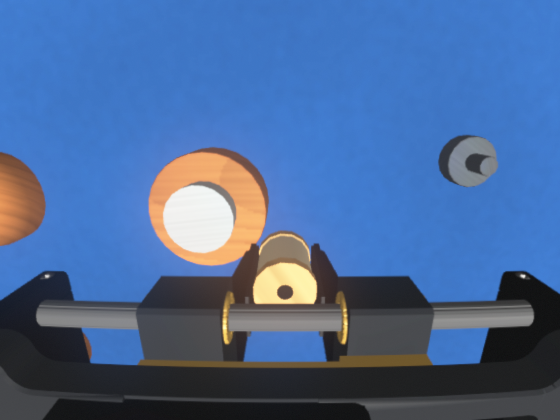

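```bash
python3 - <<'E'
from h import *
ci=camera_info("wrist");print(state()["eef_pos"],"hole",at(ci,285,292,183))
im=cv2.imread("pics/w4.png");hsv=cv2.cvtColor(im,cv2.COLOR_BGR2HSV)
for f in (0.,.2,.4): print("block",rim(im,ci,tuple(px(ci,(454,107.3,45))),45,55,far=f))
i2=im.copy();i2[:,:]=im; i2[268:,:]=(200,60,0);i2[:,245:][im[:,245:].max(2)<90]=(200,60,0);i2[235:,240:]=(200,60,0)
for f in (0.,.2,.4): print("block cut",rim(i2,ci,tuple(px(ci,(454,107.3,45))),45,55,far=f))
w=cv2.imread("pics/w2.png")
E
```

```text
[453.9376613  180.57396438 146.43949329] hole [452.8 180.5]
block (array([454.23, 109.9 ]), array([453.56, 111.04,  56.1 ]), np.int64(193))
block (array([454.32, 109.95]), array([453.32, 111.34,  56.44]), np.int64(184))
block (array([454.54, 110.08]), array([451.84, 113.77,  59.06]), np.int64(167))
block cut (array([453.17, 109.59]), array([454.26, 108.28,  53.66]), np.int64(162))
block cut (array([453.18, 109.57]), array([454.19, 108.57,  53.87]), np.int64(147))
block cut (array([453.29, 109.6 ]), array([453.85, 109.11,  54.38]), np.int64(122))
```

The view shows the tin at (198,219), centred on the block to about 0.5 mm. The held reel's hole at (285,292) is 1 mm short in x, so I correct for that and set it down.

Call:
move_arm(commands=[[[0.1,-2.0,0],[0,0,0],0.2],[[0,-3,0],[0,0,0],0.2],[[0,-1.8,0],[0,0,0],0.2],[[0,-0.5,-1],[0,0,0],0.2],[[0,0,-2],[0,0,0],0.2],[[0,0,-2],[0,0,0],0.2],[[0,0,-1],[0,0,0],0.2],[[0,0,-0.6],[0,0,0],0.2],[[0,0,-0.2],[0,0,0],0.2],[[0,0,0],[0,0,0],0.2]])

```text
t: 12.55
eef_pos: [454.8, 107.2, 78.8]
tcp_rot: [3.141, 0.0, 3.139]
ft_force: [0.7, -0.1, -0.9]
opening: 0.326
grip_force: 30.0
```

Call:
move_arm(commands=[[[0,0,-0.1],[0,0,0],0.2],[[0,0,0],[0,0,0],0.2]])

```text
t: 12.75
eef_pos: [454.8, 107.1, 78.1]
tcp_rot: [3.141, 0.001, 3.139]
ft_force: [-0.3, 0.2, -0.6]
opening: 0.323
grip_force: 30.0
```

Call:
move_arm(commands=[[[0,0.05,-0.1],[0,0,0],0.2],[[0,0,0],[0,0,0],0.2]])

```text
t: 12.95
eef_pos: [454.7, 107.5, 76.8]
tcp_rot: [3.141, 0.0, 3.139]
ft_force: [0.6, -0.6, -0.7]
opening: 0.328
grip_force: 30.0
```

Call:
move_arm(commands=[[[0,0,-0.05],[0,0,0],0.2],[[0,0,0],[0,0,0],0.2],[[0,0,0],[0,0,0],0.2]])

```text
t: 13.25
eef_pos: [454.8, 107.5, 76.5]
tcp_rot: [3.141, 0.001, 3.139]
ft_force: [0.2, -0.6, 5.3]
opening: 0.323
grip_force: 30.0
```

Contact. I let go, rise, and head for the clapper.

Call:
move_arm(commands=[[[0,0,0],[0,0,0],0.36],[[0,0,0],[0,0,0],0.4],[[0,0,0],[0,0,0],0.5],[[0,0,0],[0,0,0],0.7],[[0,0,0],[0,0,0],0.8],[[0,0,1],[0,0,0],0.8],[[0,0,3],[0,0,0],0.8],[[0,0,4],[0,0,0],0.8],[[0,0,1.5],[0,0,0],0.8],[[0,0,0],[0,0,0],0.8]])

```text
t: 14.25
eef_pos: [455.5, 107.6, 173.8]
tcp_rot: [3.141, 0.005, 3.139]
ft_force: [0.1, -0.2, -0.6]
opening: 0.8
grip_force: 0.0
```

Call:
move_arm(commands=[[[0,-2,0],[0,0,-8],0.8],[[0,-4,0],[0,0,-8],0.8],[[0,-4.5,0],[0,0,-8],0.8],[[0,-4.5,0],[0,0,-8],0.8],[[0,-4.5,0],[0,0,-8],0.8],[[0,-4.5,0],[0,0,-8],0.8],[[0,-4.5,0],[0,0,-8],0.8],[[0,-4.5,0],[0,0,-8],0.8],[[0,-4.5,0],[0,0,-8],0.8],[[-0.5,-4,-1],[0,0,-6],0.8]])

```text
t: 15.25
eef_pos: [449.6, -309.8, 161.0]
tcp_rot: [3.141, 0.001, 1.772]
ft_force: [1.4, 0.1, 0.1]
opening: 0.801
grip_force: 0.0
```

Call:
move_arm(commands=[[[-1,-2.5,-1],[0,0,0],0.8],[[-1,-1.5,-1],[0,0,0],0.8],[[0,0,0],[0,0,0],0.8],[[0,0,0],[0,0,0],0.8],[[0,0,0],[0,0,0],0.8]])

```text
t: 15.75
eef_pos: [430.0, -346.7, 141.3]
tcp_rot: [3.141, -0.0, 1.778]
ft_force: [-0.6, 0.6, -0.1]
opening: 0.799
grip_force: 0.0
```

```bash
python3 - <<'E'
from h import *
s=state();print(s["t"],s["eef_pos"],s["tcp_rot"],s["joints"])
blobs("wrist",20,"pics/w5.png")
t=read_camera("top");cv2.imwrite("pics/top1.png",t)
E
```

```text
15.75 [ 429.98232719 -346.73748154  141.30876356] [ 3.14145005e+00 -1.31075663e-04  1.77843635e+00] [-7.98314455e-01  4.76978561e-01  1.81889381e+00  2.54677362e-04
  8.45754683e-01 -1.00612336e+00]
[ 305    0  105   35 2608] [355.7  13.8] circ [ 453.2 -159.9] 43.9 rect [ 456.1 -172.3] [87.7 27. ] 13.2
[ 507    0   53   93 4296] [535.9  45.2] circ [ 625.5 -153.6] 45.1 rect [ 618.8 -156.2] [52.  81.9] 21.6
[    0   122   560   298 91879] [246.5 318.2] circ [ 468.6 -570.4] 402.4 rect [ 445.4 -461.3] [786.9 391.5] 12.0
[ 478  136   56   49 2171] [506. 159.] circ [ 629.5 -257.1] 29.1 rect [ 629.8 -258.2] [58.  46.5] 13.4
[ 243  155   46  114 4864] [266.5 209.7] circ [ 415.8 -358.4] 59.3 rect [ 414.7 -359.2] [ 42.6 115.9] 12.1
```

View pics/w5.png

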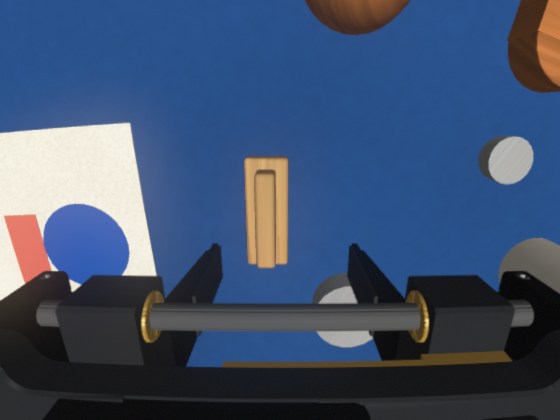

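The view shows the clapper upright in the picture and in line with the fingers: base columns 245–288, rows 158–264; ridge columns 255–276, rows 171–267.

```bash
python3 - <<'E'
from h import *
ci=camera_info("wrist")
B=[at(ci,*p,20) for p in((245,158),(288,158),(248,264),(288,264))];R=[at(ci,*p,48) for p in((256,171.5),(275,171.5),(256,267),(276,267))]
for Q in(B,R):print(np.mean(Q,0),np.linalg.norm(Q[0]-Q[1]),np.linalg.norm(Q[0]-Q[2]))
# top camera now: reel on tin
t=cv2.imread("pics/top1.png");cv2.imwrite("pics/stack.png",cv2.resize(t[245:320,170:270],None,fx=6,fy=6,interpolation=cv2.INTER_CUBIC))
E
```

```text
[ 415.65  -358.325] 40.04847063247233 108.55049516238972
[ 415.475 -356.85 ] 16.140941732129523 89.75577975818607
```

View pics/stack.png

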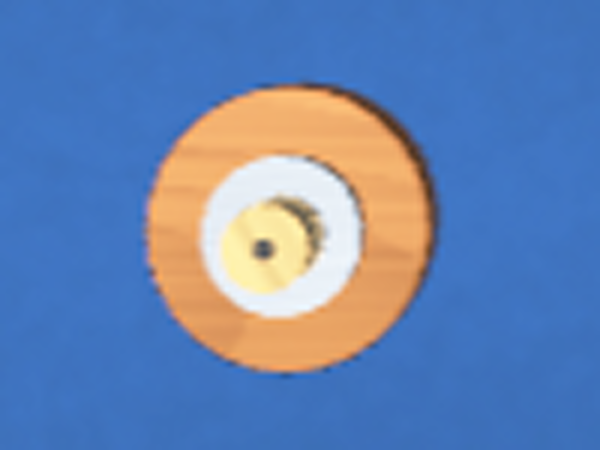

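Call:
move_arm(commands=[[[-0.7,-0.5,-1],[0,0,0.2],0.8],[[-0.73,-0.58,-2.5],[0,0,0],0.7],[[0,0,-3],[0,0,0],0.6],[[0,0,-2.5],[0,0,0],0.5],[[0,0,-1.1],[0,0,0],0.5],[[0,0,-0.4],[0,0,0],0.5],[[0,0,0],[0,0,0],0.4]])

```text
t: 16.55
eef_pos: [415.4, -358.3, 36.2]
tcp_rot: [3.142, -0.0, 1.781]
ft_force: [-0.2, -0.1, 0.5]
opening: 0.461
grip_force: 0.0
```

Call:
move_arm(commands=[[[0,0,0],[0,0,0],0.1],[[0,0,0],[0,0,0],0.1],[[0,0,0],[0,0,0],0.1],[[0,0,0],[0,0,0],0.1],[[0,0,0],[0,0,0],0.1]])

```text
t: 17.05
eef_pos: [415.4, -358.4, 36.7]
tcp_rot: [3.141, 0.001, 1.781]
ft_force: [-2.0, -0.3, 5.7]
opening: 0.186
grip_force: 29.9
```

```bash
python3 - <<'E'
from h import *
ci=camera_info("top");a=lambda u,v,z:at(ci,170+(u-2.5)/6,245+(v-2.5)/6,z)
print("block",a(288,228,45),"tin",a(281,236,69),"reel",a(264,249,113))
s=state();print(s["eef_pos"],s["tcp_rot"],s["opening"],s["ft_force"])
E
```

```text
block [453.7 107.1] tin [453.  106.1] reel [452.6 105.4]
[ 415.37746331 -358.42536229   36.66283037] [3.14125321e+00 5.88429849e-04 1.78134135e+00] 0.18563331503635716 [-2.00972777 -0.3450194   5.65961772]
```

Clapper held. I carry it to behind the flat block, turning −12°.

Call:
move_arm(commands=[[[0,0,2],[0,0,0],0.1],[[0,0,4],[0,0,0],0.1],[[0,0,4],[0,0,0],0.1],[[1,2,3],[0,0,-2],0.1],[[1.4,4.5,1],[0,0,-2],0.1],[[1.4,4.5,0],[0,0,-2],0.1],[[1.4,4.5,0],[0,0,-2],0.1],[[1.4,4.5,0],[0,0,-2],0.1],[[1.4,4.5,0],[0,0,-2],0.1],[[1.4,4.5,0],[0,0,0],0.1]])

```text
t: 18.05
eef_pos: [509.5, -66.3, 176.1]
tcp_rot: [3.142, -0.0, 1.57]
ft_force: [1.2, -0.6, -1.0]
opening: 0.185
grip_force: 29.9
```

Call:
move_arm(commands=[[[1.4,4.5,0],[0,0,0],0.1],[[1.4,4.5,0],[0,0,0],0.1],[[1,4,0],[0,0,0],0.1],[[1,3,0],[0,0,0],0.1],[[0,1.5,0],[0,0,0],0.1],[[0,0,0],[0,0,0],0.1],[[0,0,0],[0,0,0],0.1],[[0,0,0],[0,0,0],0.1]])

```text
t: 18.85
eef_pos: [557.1, 105.5, 176.2]
tcp_rot: [-3.141, 0.0, 1.571]
ft_force: [-0.2, -0.2, -1.4]
opening: 0.187
grip_force: 29.9
```

```bash
python3 - <<'E'
from h import *
s=state();print(s["t"],s["eef_pos"],s["tcp_rot"],s["opening"],s["ft_force"])
im=read_camera("wrist");cv2.imwrite("pics/w6.png",im)
E
```

```text
18.85 [557.09316259 105.52784698 176.17752486] [-3.14145471e+00  2.02937967e-04  1.57064023e+00] 0.18691649492316267 [-0.22570896 -0.20206807 -1.35185244]
```

View pics/w6.png

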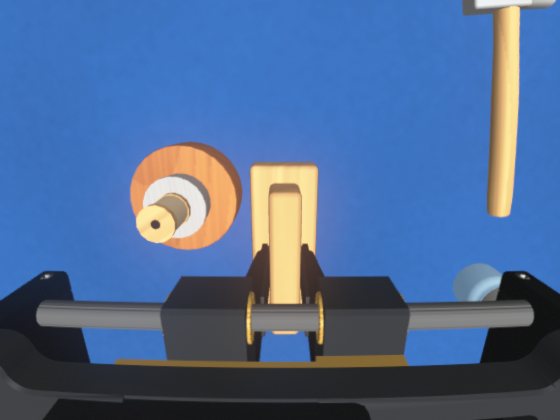

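The view shows the stack standing at (155,225), the clapper square in the grip, and the hammer and jar well clear.

```bash
python3 - <<'E'
from h import *
ci=camera_info("wrist");z=state()["eef_pos"][2]-36.7
print(state()["eef_pos"],[at(ci,*p,z+48) for p in((271,186),(299,186),(272,333),(299,333))],at(ci,251,164,z+20),at(ci,317,164,z+20))
print("hole",at(ci,155,225,113),"tin",at(ci,175.5,206,69),"block",rim(cv2.imread("pics/w6.png"),ci,(220,190),45,55))
E
```

```text
[557.1626786  105.5268747  176.19389925] [array([550.5, 153.7]), array([565. , 153.7]), array([549.8,  62.6]), array([566.2,  62.5])] [537.4 161.1] [576.9 161.1]
hole [453.8 106.1] tin [456.1 109.4] block (array([455.05, 108.99]), array([453.57, 107.82,  53.71]), np.int64(157))
```

Call:
move_arm(commands=[[[0.08,0.06,-2],[0,0,0],0.1],[[0,0,-3.5],[0,0,0],0.1],[[0,0,-3.5],[0,0,0],0.1],[[0,0,-2.5],[0,0,0],0.1],[[0,0,-1.3],[0,0,0],0.1],[[0,0,-0.6],[0,0,0],0.1],[[0,0,-0.3],[0,0,0],0.1],[[0,0,0],[0,0,0],0.1],[[0,0,0],[0,0,0],0.1]])

```text
t: 19.8
eef_pos: [558.6, 107.3, 40.1]
tcp_rot: [3.14, -0.0, 1.572]
ft_force: [-0.5, 0.2, -1.6]
opening: 0.189
grip_force: 29.9
```

Call:
move_arm(commands=[[[-0.05,-0.1,-0.15],[0,0,0],0.1],[[0,0,-0.05],[0,0,0],0.1],[[0,0,0],[0,0,0],0.1],[[0,0,0],[0,0,0],0.1]])

```text
t: 20.2
eef_pos: [557.7, 106.3, 37.3]
tcp_rot: [3.141, -0.0, 1.572]
ft_force: [0.1, 1.3, -2.2]
opening: 0.187
grip_force: 29.9
```

Call:
move_arm(commands=[[[0,0,-0.05],[0,0,0],0.1],[[0,0,0],[0,0,0],0.1],[[0,0,0],[0,0,0],0.22],[[0,0,0],[0,0,0],0.3],[[0,0,0],[0,0,0],0.4],[[0,0,0],[0,0,0],0.5],[[0,0,0],[0,0,0],0.5]])

```text
t: 20.9
eef_pos: [557.7, 106.3, 36.7]
tcp_rot: [3.141, 0.0, 1.572]
ft_force: [0.1, -0.3, -0.1]
opening: 0.475
grip_force: 0.0
```

Call:
move_arm(commands=[[[0,0,1],[0,0,0],0.5],[[0,0,3],[0,0,0],0.5],[[0,0,4],[0,0,0],0.5],[[0,0,4],[0,0,0],0.5],[[0,2,1],[0,0,4],0.6],[[-1.5,4,0],[0,0,8],0.6],[[-2,4.5,0],[0,0,8],0.6],[[-2,4.5,0],[0,0,8],0.6],[[-2,4.2,0],[0,0,8],0.6],[[-2,2.5,0],[0,0,8],0.6]])

```text
t: 21.9
eef_pos: [461.5, 325.8, 167.5]
tcp_rot: [3.14, 0.0, 2.347]
ft_force: [-0.6, 0.4, -0.3]
opening: 0.602
grip_force: 0.0
```

Call:
move_arm(commands=[[[-2,1,0],[0,0,8],0.6],[[-1.0,1,-2],[0,0,8],0.6],[[0,0,-2],[0,0,8],0.6],[[0,0,0],[0,0,8],0.6],[[0,0,0],[0,0,8],0.6],[[0,0,0],[0,0,6],0.6],[[0,0,0],[0,0,0],0.6],[[0,0,0],[0,0,0],0.6]])

```text
t: 22.7
eef_pos: [432.7, 343.3, 127.1]
tcp_rot: [3.141, 0.0, 3.139]
ft_force: [0.2, 1.3, -0.6]
opening: 0.6
grip_force: 0.0
```

```bash
python3 - <<'E'
from h import *
s=state();print(s["t"],s["eef_pos"],s["tcp_rot"],s["joints"])
im,ci=blobs("wrist",22,"pics/w7.png");cv2.imwrite("pics/top2.png",read_camera("top"))
E
```

```text
22.7 [432.65182551 343.34992262 127.13690739] [3.14123811e+00 3.98239287e-04 3.13943096e+00] [ 5.51180885e-01  4.96072269e-01  1.83240234e+00  1.27190086e-04
  8.12592910e-01 -1.01754125e+00]
[ 279  158   55   56 2374] [305.5 185.7] circ [410.  362.2] 25.6 rect [410.3 361.9] [49.6 49.1] 45.0
[    0   173   560   247 80890] [250.  336.4] circ [673.8 334.1] 375.3 rect [559.1 334.1] [326.7 744.3] 0.0
```

View pics/w7.png

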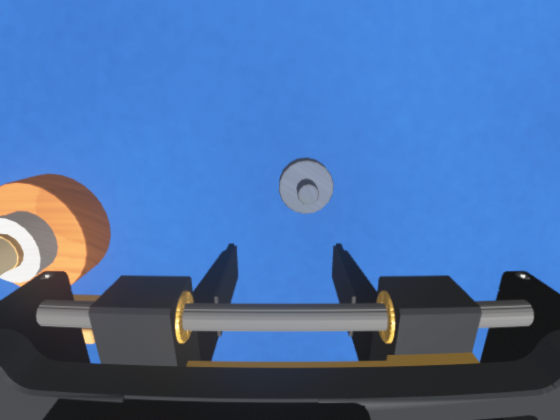

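The weight's disc is at (306,186) and its knob top at (308,195).

```bash
python3 - <<'E'
from h import *
ci=camera_info("wrist");print(state()["eef_pos"],"knob",at(ci,308,195,48))
t=cv2.imread("pics/top2.png");c=camera_info("top")
hsv=cv2.cvtColor(t,cv2.COLOR_BGR2HSV);m=(~((hsv[...,0]>95)&(hsv[...,0]<130)&(hsv[...,1]>120))).astype(np.uint8)
p=px(c,(558,107,20)).astype(int);n,l,s,cc=cv2.connectedComponentsWithStats(m);i=l[p[1],p[0]];print(p,s[i])
q=np.argwhere(l==i)[:,::-1]
r=cv2.minAreaRect(np.array([at(c,*k,20) for k in q],np.float32));print("clapper",r)
E
```

```text
[432.6613386  343.32297072 126.96792333] knob [411.7 362.4]
[219 237] [198 230  47  18 844]
clapper ((555.99365234375, 104.15216827392578), (40.77175521850586, 110.64179229736328), 0.09985488653182983)
```

Call:
move_arm(commands=[[[-1.1,0.9,-1],[0,0,0],0.6],[[-1.04,0.99,-2.5],[0,0,0],0.6],[[0,0,-3],[0,0,0],0.6],[[0,0,-2.2],[0,0,0],0.5],[[0,0,-0.9],[0,0,0],0.5],[[0,0,-0.4],[0,0,0],0.5],[[0,0,0],[0,0,0],0.4]])

```text
t: 23.5
eef_pos: [411.1, 362.4, 26.7]
tcp_rot: [3.142, -0.0, -3.141]
ft_force: [0.3, -0.0, 0.4]
opening: 0.46
grip_force: 0.0
```

Call:
move_arm(commands=[[[0,0,0],[0,0,0],0.1],[[0,0,0],[0,0,0],0.1],[[0,0,0],[0,0,0],0.1],[[0,0,0],[0,0,0],0.1],[[0,0,0],[0,0,0],0.1]])

```text
t: 24.0
eef_pos: [411.5, 362.5, 27.1]
tcp_rot: [3.141, 0.001, -3.141]
ft_force: [-1.1, 0.9, 4.4]
opening: 0.182
grip_force: 30.0
```

Call:
move_arm(commands=[[[0,0,2],[0,0,0],0.1],[[0,0,4],[0,0,0],0.1],[[0,0,4],[0,0,0],0.1],[[0,-2,4],[0,0,0],0.1],[[1,-4,1],[0,0,0],0.1],[[1.2,-4.5,0],[0,0,0],0.1],[[1.2,-4.5,0],[0,0,0],0.1],[[1.2,-4.5,0],[0,0,0],0.1],[[1.2,-4.5,0],[0,0,0],0.1],[[1.2,-4.5,0],[0,0,0],0.1]])

```text
t: 25.0
eef_pos: [481.0, 75.3, 176.5]
tcp_rot: [3.142, -0.001, -3.141]
ft_force: [0.6, 0.3, -3.1]
opening: 0.184
grip_force: 30.0
```

Call:
move_arm(commands=[[[1.2,-4.5,0],[0,0,0],0.1],[[1.2,-4.5,0],[0,0,0],0.1],[[1.2,-4.5,0],[0,0,0],0.1],[[1.2,-4.0,0],[0,0,0],0.1],[[1.2,-2.5,0],[0,0,0],0.1],[[0.6,-0.85,0],[0,0,0],0.1],[[0,0,0],[0,0,0],0.1],[[0,0,0],[0,0,0],0.1]])

```text
t: 25.8
eef_pos: [546.5, -130.3, 176.3]
tcp_rot: [3.141, -0.001, -3.14]
ft_force: [0.4, 0.8, -3.2]
opening: 0.182
grip_force: 30.0
```

```bash
python3 - <<'E'
from h import *
s=state();print(s["t"],s["eef_pos"],s["tcp_rot"],s["opening"],s["ft_force"])
im=read_camera("wrist");cv2.imwrite("pics/w8.png",im)
E
```

```text
25.8 [ 546.53905708 -130.25000132  176.26053892] [ 3.14082513e+00 -1.33418435e-03 -3.14015889e+00] 0.18241637650265607 [ 0.40828028  0.75360381 -3.17816893]
```

View pics/w8.png

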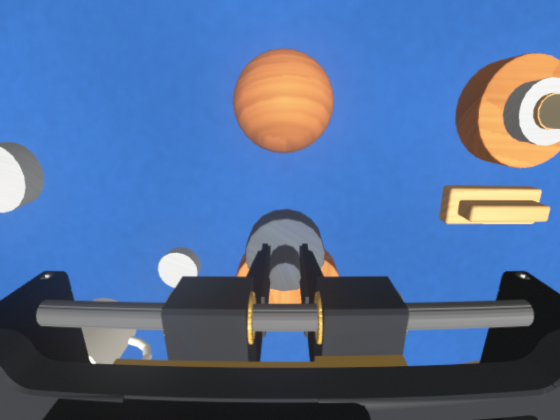

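The view shows the held weight at (286,245) in line with the dome at (283,101), with the oval behind. I lower it now.

Call:
move_arm(commands=[[[0.1,-0.06,-2],[0,0,0],0.1],[[0,0,-3.5],[0,0,0],0.1],[[0,0,-3.5],[0,0,0],0.1],[[0,0,-3],[0,0,0],0.1],[[0,0,-1.5],[0,0,0],0.1],[[0,0,-0.7],[0,0,0],0.1],[[0,0,-0.4],[0,0,0],0.1],[[0,0,0],[0,0,0],0.1],[[0,0,0],[0,0,0],0.1]])

```text
t: 26.75
eef_pos: [548.6, -131.8, 31.6]
tcp_rot: [-3.141, 0.001, -3.14]
ft_force: [0.5, 0.3, -3.0]
opening: 0.182
grip_force: 30.0
```

Call:
move_arm(commands=[[[-0.1,0.05,-0.25],[0,0,0],0.1],[[0,0,-0.1],[0,0,0],0.1],[[0,0,0],[0,0,0],0.1],[[0,0,0],[0,0,0],0.1]])

```text
t: 27.15
eef_pos: [547.2, -131.4, 27.3]
tcp_rot: [3.142, 0.0, -3.141]
ft_force: [-1.1, 1.0, -3.3]
opening: 0.181
grip_force: 30.0
```

Call:
move_arm(commands=[[[0,0,-0.03],[0,0,0],0.1],[[0,0,0],[0,0,0],0.1],[[0,0,0],[0,0,0],0.22],[[0,0,0],[0,0,0],0.3],[[0,0,0],[0,0,0],0.4],[[0,0,0],[0,0,0],0.5],[[0,0,0],[0,0,0],0.5]])

```text
t: 27.85
eef_pos: [547.3, -131.4, 26.8]
tcp_rot: [3.142, 0.0, -3.141]
ft_force: [-0.8, -0.4, -0.3]
opening: 0.478
grip_force: 0.0
```

Call:
move_arm(commands=[[[0,0,1],[0,0,0],0.5],[[0,0,3],[0,0,0],0.5],[[0,0,4],[0,0,0],0.5],[[0,0,4],[0,0,0],0.5],[[0,0,3],[0,0,0],0.5],[[-2.5,-3,0],[0,0,0],0.5],[[-2.5,-4,0],[0,0,0],0.5],[[-2.5,-4,0],[0,0,0],0.5],[[-2.5,-4,0],[0,0,0],0.5],[[-1,-4,0],[0,0,0],0.5]])

```text
t: 28.85
eef_pos: [435.2, -322.6, 177.9]
tcp_rot: [-3.142, 0.0, -3.141]
ft_force: [0.8, -0.0, 0.0]
opening: 0.5
grip_force: 0.0
```

Call:
move_arm(commands=[[[0,-4,0],[0,0,0],0.5],[[0,-3,0],[0,0,0],0.5],[[0,0,0],[0,0,0],0.5],[[0,0,0],[0,0,0],0.5]])

```text
t: 29.25
eef_pos: [436.8, -391.3, 177.1]
tcp_rot: [3.141, -0.0, 3.142]
ft_force: [0.9, 0.4, -0.2]
opening: 0.5
grip_force: 0.0
```

```bash
python3 - <<'E'
from h import *
t=read_camera("top");s=read_camera("side")
cv2.imwrite("pics/end.png",np.hstack([cv2.resize(t[170:320,170:370],None,fx=2,fy=2,interpolation=cv2.INTER_CUBIC),cv2.resize(s[120:290,160:360],(400,300))]))
c=camera_info("top")
hsv=cv2.cvtColor(t,cv2.COLOR_BGR2HSV);m=(~((hsv[...,0]>95)&(hsv[...,0]<130)&(hsv[...,1]>120))).astype(np.uint8)
n,l,st,cc=cv2.connectedComponentsWithStats(m)
for n_,P,z in(("weight",(547,-131,22),22),("dome",(449,-133,20),20),("oval",(645,-129,40),40),("clap",(557,106,20),20)):
    p=px(c,P).astype(int);i=l[p[1],p[0]];print(n_,st[i],at(c,*cc[i],z))
print(state()["t"],state()["eef_pos"])
E
```

```text
weight [309 233  22  20 339] [ 546.7 -131.9]
dome [ 299  263   43   43 1452] [ 448.6 -132.9]
oval [ 293  183   51   37 1598] [ 644.3 -126.8]
clap [198 230  47  18 844] [556.  104.2]
29.35 [ 437.1848033  -390.30805434  177.16143437]
```

View pics/end.png

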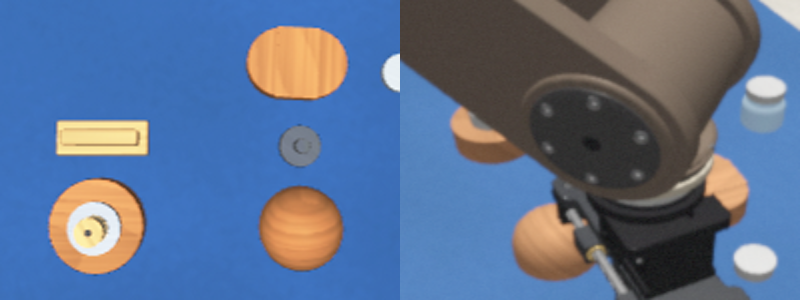

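The final view shows the reel on the tin on the flat block at (92,230), and the clapper square behind it at (102,138) with a gap of about 26 mm. The weight, at (300,146), stands midway between the dome and the oval.

```bash
python3 -c "
from h import *
print(env.job_done())"
```

```text
the job is handed in; nothing more can be done
None
```

The bench is set up as asked and handed in at about 29 s: the reel stands on the tin on the flat block, the clapper lies behind it with a gap of about 26 mm (about 3 mm off centre crosswise), the weight stands midway between the domed and oval blocks, and everything is released; the arm never came near the hammer, jar or mug, though I did not re-measure where they stand.

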